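Rake out the reclaim clay on the drying tray

ROBOT

A 6-joint arm with a two-finger parallel gripper is mounted at the origin on the work surface. World frame = base frame: x ahead of the robot, y to its left, z up, the work surface at z = 0. Lengths are in mm, angles in rad, forces in N, time in s.
With the tool pointing down it reaches from about 300 to 1000 mm from the base axis. Payload 5.1 kg.
Tool frame: the origin (TCP) lies midway between the tips of the shut fingers; the grasp point (between the pads) lies 19 mm behind it; z points along the fingers, y is the line along which they close (so a half turn about z gives the same grasp; the last joint's range is limited). The gripper opens to 95 mm and grips with 3 to 60 N. Pads are 20 mm wide; open, the fingers measure 119 mm over their backs; the gripper's body (75 mm by 180 mm) begins 59 mm behind the grasp point.
Start: joints at [1.255, 0.124, 1.65, -0, 1.367, -0.083], TCP at [149.979, 632.448, 214.656] pointing down, gripper open.
Joint ranges: [-2.61, 2.61], [-1.02, 2.33], [0.03, 2.71], [-1.35, 4.49], [0.32, 2.68], [-2.91, 2.91]. Speed limits (rad/s): [2.57, 2.57, 3.14, 3.14, 3.14, 3.14].

INTERFACE

Orientations are given as [roll, pitch, yaw] about the fixed x, y, z axes, in that order (R = Rz(yaw) Ry(pitch) Rx(roll)).
In Python, from bench import bot gives the robot as it stands.
- The arm moves only by the shell command python3 -m creep 'ROWS' [FORCE]. ROWS is JSON, a list of rows, each a list of 7 numbers: the opening, from 0 (shut) to 1 (fully open), then the shift along the tool's x, y, z in cm, then the turn, a rotation vector about the tool's x, y, z in rad. In form: [[jaw, tx, ty, tz, ax, ay, az], ...]. A call has 1 to 20 rows; each row shifts and turns the commanded pose from where the row before left it, along the tool's axes as they then stand; what a row does not reach is not made up. A row lasts 1/12 s, in which the tool goes at most 41.7 mm and 7.16 degrees, less where a joint would pass 70% of its speed; a pose out of reach is approached as far as the arm can. A call with a gripper value outside its range is refused whole. The fingers move at their own pace and stop on an object; FORCE is the grip in N (left out, the last holds). Time passes only in rows, so rows that do not move let the fingers close. It gives the time, the measured TCP pose, the force, the opening and the grip force at its end, in the units of the state.
- bot.state(): the state, without advancing time (a new reading comes with each control period).
- bot.capture(name): name is "scene" or "top" or "wrist"; returns (picture, depth): 384x512x3 uint8, red, green, blue; 384x512 float32, mm along the optical axis (not along the pixel's ray), 0 where there is no reading.
- bot.camera_model(name): a dict with "fx", "fy", "cx", "cy" (pixels), "extrinsics" (4x4, takes a point from camera to world coordinates); the wrist camera has in their place "T_tool_cam" (4x4, takes a point from camera to tool coordinates, whose origin is the TCP and whose axes are the flange's). Camera axes: x right, y down, z forward; pixel columns grow to the right and rows downward; lengths in mm; the calibration is good to about 2 mm. The wrist camera is an equidistant fisheye: a pixel r from the principal point sees the ray r / f radians off the axis. A picture is of the moment at which its call begins: read the wrist's pose just before it. camera_model takes no time and is no camera call.
- bot.sign_off(): hands the job in; it is judged then, once.
Trained networks look in the newest picture that a camera, given by its name, has taken for a name from the list of things; names that differ only in an ending like _2 or _b are one class to them, and where a whole thing is asked for, a point or a joint stands for the part that bears it (a point fixed in the world has none). Each returns a list of dicts, best first, with "confidence" (0 to 1); they miss things now and then, are a little off and sometimes report something else, mostly with a low value. They report only what shows in the picture. A call takes as long as a camera call. They do not tell look-alikes from the thing itself.
- bot.find_in(camera, label): "rect" ([left, top, right, bottom] in pixels, round what is visible of it).
- bot.spot_point(camera, label): "position" ([row, column] in pixels: a listed point, or the origin of a listed thing).
The state is a dict: "clock": time; "joint_positions": joint angles; "joint_velocities": joint speeds; "joint_torque": joint torques, N m; "tool_pos": TCP position; "eef_rot": TCP orientation; "ft_force": force on the tool from outside, world axes, zero at the start; "ft_torque": the same for the moment, N m; "grip_width": finger opening in mm; "finger_force": force on a finger pad.
Only numpy, scipy, OpenCV 4.12 (cv2) and the standard library are available. Lean on these libraries where they do the work, as an engineer would, in place of code of your own. Each camera call takes 0.05 s, during which the arm holds its last target. There are 200 camera calls.

TASK

The dry clay lumps have been tipped in a heap on the plaster bed of the drying tray. Take the rake by its handle and rake the lumps out into an even single layer over the whole bed: none lying on another, all inside the tray, and some lumps in every part of it, left, middle and right, near side and far side; move them with the rake only, not with the gripper, and do not force the rake against the tray. Then lay the rake back as it was, tines on the bench and handle on the firebrick, and leave the bowls, mug and brush where they are.

Things in the scene. Friction and masses are not known exactly. Their poses are not given: they have to be found in the camera images.
- tray: Drying tray, fixed: wooden frame round a flat white plaster bed. Origin at the centre of its underside, on the bench. Inside 205 mm along its x (across) by 310 mm along its y (its length, running roughly to the robot's left); frame 14 mm thick. Bed surface at z = 25 mm, frame rim at z = 60 mm.
- rake: Steel hand rake, wooden handle, 0.2 to 0.3 kg; lies level, tine tips on the bench, handle on the firebrick. Origin at tip level, straight below the place to grip; x along the handle towards the head, y across, z up. Handle: bar 24 mm wide (y), 28 mm tall, x = -102 to +48 mm, middle at z = 102 mm. Centre of mass near x = 60 mm: the head pulls down, grip firmly.
- rake_grip (a point): Place to grip the rake: the middle of the handle, (0, 0, 102) mm in the rake's frame; the firebrick begins about 40 mm behind it.
- rake_tips (a point): Middle of the line of tine tips, (100, 0, 0) mm in the rake's frame. A gooseneck leads from the handle to the head above it: a crossbar 135 mm wide (y), 51 to 63 mm above the tips, with six round tines 6 mm thick, 25 mm apart, straight down.
- firebrick: Cream firebrick block on which the rake's handle rests: 50 mm along its x (the handle's way), 130 mm along its y, 88 mm high, flat top, fixed to the bench. Origin at the centre of its underside. At the start the rake's origin lies about 64 mm from it along its x.
- lump1: Dry clay lump, one of nine alike: irregular piece 56 x 46 mm, 36 mm thick, about 0.1 kg, rigid. Origin at its centre, 43 mm above the bench when flat on the bed. The nine start heaped somewhere along the bed: two rows of three across the tray, rows 67 mm apart between centres (gap about 20 mm), and three more on top, turned to bridge the gap.
- lump2: Dry clay lump, one of nine alike: irregular piece 56 x 46 mm, 36 mm thick, about 0.1 kg, rigid. Origin at its centre, 43 mm above the bench when flat on the bed.
- lump3: Dry clay lump, one of nine alike: irregular piece 56 x 46 mm, 36 mm thick, about 0.1 kg, rigid. Origin at its centre, 43 mm above the bench when flat on the bed.
- lump4: Dry clay lump, one of nine alike: irregular piece 56 x 46 mm, 36 mm thick, about 0.1 kg, rigid. Origin at its centre, 43 mm above the bench when flat on the bed.
- lump5: Dry clay lump, one of nine alike: irregular piece 56 x 46 mm, 36 mm thick, about 0.1 kg, rigid. Origin at its centre, 43 mm above the bench when flat on the bed.
- lump6: Dry clay lump, one of nine alike: irregular piece 56 x 46 mm, 36 mm thick, about 0.1 kg, rigid. Origin at its centre, 43 mm above the bench when flat on the bed.
- lump7: Dry clay lump, one of nine alike: irregular piece 56 x 46 mm, 36 mm thick, about 0.1 kg, rigid. Origin at its centre, 43 mm above the bench when flat on the bed.
- lump8: Dry clay lump, one of nine alike: irregular piece 56 x 46 mm, 36 mm thick, about 0.1 kg, rigid. Origin at its centre, 43 mm above the bench when flat on the bed.
- lump9: Dry clay lump, one of nine alike: irregular piece 56 x 46 mm, 36 mm thick, about 0.1 kg, rigid. Origin at its centre, 43 mm above the bench when flat on the bed.
- spot_right_near (a point): Centre of the near-side half of the right third of the bed (robot's view), on the bed's surface: a spot with no mark on it.
- spot_right_far (a point): Centre of the far-side half of the right third of the bed (robot's view), on the bed's surface: a spot with no mark on it.
- spot_middle_near (a point): Centre of the near-side half of the middle third of the bed (robot's view), on the bed's surface: a spot with no mark on it.
- spot_middle_far (a point): Centre of the far-side half of the middle third of the bed (robot's view), on the bed's surface: a spot with no mark on it.
- spot_left_near (a point): Centre of the near-side half of the left third of the bed (robot's view), on the bed's surface: a spot with no mark on it.
- spot_left_far (a point): Centre of the far-side half of the left third of the bed (robot's view), on the bed's surface: a spot with no mark on it.
- bowl_a: Bystander: bisque bowl, 116 mm across and 80 mm high, standing loose on the bench beyond the tray's far long side. Origin at the centre of its underside.
- bowl_b: Bystander: bisque bowl, 116 mm across and 80 mm high, standing loose on the bench beyond the tray's left end. Origin at the centre of its underside.
- mug: Bystander: yellow mug, 76 mm across and 85 mm high, standing loose to the right of the rake. Origin at the centre of its underside.
- brush: Bystander: wooden-handled brush lying loose on the bench to the right of the firebrick. Origin at its underside.
Not all that is in view belongs to the job. What is shaped like the lump6 but orange or red is not meant.

How it is judged (in metres and radians):
On the way:
1. the rake's tines are down inside the tray (x of rake_tips in the frame of tray between -0.1025 and 0.1025 m and y of rake_tips in the frame of tray between -0.155 and 0.155 m and z of rake_tips in the frame of tray below 0.06 m), for 0.1 s.
At the end, for the whole second after the job is handed in: Nine lumps at rest on the bed in one layer (centres at most 14 mm above lying flat), and no bare part: each of the six spots has a lump's centre within 55 mm of it, seen from above. The rake at rest, level within 0.15 rad, handle on the firebrick, tine tips on the bench (height (world z) of lump1 between 0.03 and 0.057 m and height (world z) of lump2 between 0.03 and 0.057 m and height (world z) of lump3 between 0.03 and 0.057 m and height (world z) of lump4 between 0.03 and 0.057 m and height (world z) of lump5 between 0.03 and 0.057 m and height (world z) of lump6 between 0.03 and 0.057 m and height (world z) of lump7 between 0.03 and 0.057 m and height (world z) of lump8 between 0.03 and 0.057 m and height (world z) of lump9 between 0.03 and 0.057 m and horizontal distance between each of lump1, lump2, lump3, lump4, lump5, lump6, lump7, lump8, lump9 and tray below 0.19 m and linear speed of each of lump1, lump2, lump3, lump4, lump5, lump6, lump7, lump8, lump9, rake below 0.02 m/s and horizontal distance between any of lump1, lump2, lump3, lump4, lump5, lump6, lump7, lump8, lump9 and spot_right_near below 0.055 m and horizontal distance between any of lump1, lump2, lump3, lump4, lump5, lump6, lump7, lump8, lump9 and spot_right_far below 0.055 m and horizontal distance between any of lump1, lump2, lump3, lump4, lump5, lump6, lump7, lump8, lump9 and spot_middle_near below 0.055 m and horizontal distance between any of lump1, lump2, lump3, lump4, lump5, lump6, lump7, lump8, lump9 and spot_middle_far below 0.055 m and horizontal distance between any of lump1, lump2, lump3, lump4, lump5, lump6, lump7, lump8, lump9 and spot_left_near below 0.055 m and horizontal distance between any of lump1, lump2, lump3, lump4, lump5, lump6, lump7, lump8, lump9 and spot_left_far below 0.055 m and contact force between rake and firebrick above 0.1 N and height (world z) of rake_tips below 0.015 m and angle between rake's own z axis and vertical below 0.15 rad); the robot touches nothing.
It fails at once if the gripper or arm pushes a clay lump (over 1 N) (contact force between any of the fingers, the arm and lump1 above 1 N or contact force between any of the fingers, the arm and lump2 above 1 N or contact force between any of the fingers, the arm and lump3 above 1 N or contact force between any of the fingers, the arm and lump4 above 1 N or contact force between any of the fingers, the arm and lump5 above 1 N or contact force between any of the fingers, the arm and lump6 above 1 N or contact force between any of the fingers, the arm and lump7 above 1 N or contact force between any of the fingers, the arm and lump8 above 1 N or contact force between any of the fingers, the arm and lump9 above 1 N).
It fails at once if the rake is forced against the tray (over 40 N) (contact force between rake and tray above 40 N).
It fails at once if a bowl, the mug or the brush is moved (over 20 mm) (distance of any of bowl_a, bowl_b, mug, brush from where it was at the start of the episode above 0.02 m).
It also fails if it takes over 67 s, if anything falls off the work surface, if the arm or the gripper's body presses on something with over 40 N, if the wrist force passes 120 N, or if a joint passes its speed limit or range.

## Working session

There is one attempt and no reset: what is moved stays moved. The work goes in short steps, Python scripts to look and compute and a shell command to move; the robot and the scene stay as the last step left them, time stands still between calls to the robot, and variables do not carry over. Pictures are saved under pics/ and viewed, at most 10 in all, crops included, and the job is handed in when it is done.

```bash
mkdir -p pics; ls; cat > h.py <<'E'
import numpy as np, cv2
from bench import bot
def cap(c,name=None):
    im,d=bot.capture(c)
    if name: cv2.imwrite(f'pics/{name}.png',im[:,:,::-1])
    return im,d
def world(c,d):
    m=bot.camera_model(c); v,u=np.mgrid[:384,:512]
    P=np.stack([(u-m['cx'])/m['fx']*d,(v-m['cy'])/m['fy']*d,d],-1)
    E=np.array(m['extrinsics']); W=P@E[:3,:3].T+E[:3,3]; W[d==0]=np.nan
    return W
def topix(c,p):
    m=bot.camera_model(c);E=np.linalg.inv(np.array(m['extrinsics']));q=E[:3,:3]@np.array(p)+E[:3,3]
    return q[0]/q[2]*m['fx']+m['cx'],q[1]/q[2]*m['fy']+m['cy']
E
python3 - <<'E'
from h import *
a,da=cap('top','top0'); b,db=cap('scene','scene0')
for c in ('top','scene'):
    m=bot.camera_model(c); print(c,m['fx'],m['cx'],m['cy'],np.round(m['extrinsics'],3).tolist())
for l in ('tray','rake','rake_grip','rake_tips','firebrick'):
    print(l,[(r['position'],round(r['confidence'],2)) for r in bot.spot_point('top',l)][:3],[(r['rect'],round(r['confidence'],2)) for r in bot.find_in('top',l)][:2])
s=bot.state();print(s)
E
```

```text
pics
top 487.58559416383093 260.7570023801692 199.5611233222651 [[-0.022, -0.982, 0.19, 246.929], [-1.0, 0.022, -0.002, -69.283], [-0.002, -0.19, -0.982, 1398.684], [0.0, 0.0, 0.0, 1.0]]
scene 497.29057928943433 256.64642228201365 189.47733334093607 [[-0.516, 0.661, -0.545, 1464.051], [0.856, 0.387, -0.342, 521.635], [-0.015, -0.643, -0.765, 1404.332], [0.0, 0.0, 0.0, 1.0]]
tray [([199.2, 207.5], 0.58), ([196.0, 205.4], 0.15)] [([144.5, 148.5, 274.5, 250.0], 0.67), ([190.1, 163.1, 208.7, 182.5], 0.64)]
rake [([217.2, 330.0], 0.59)] []
rake_grip [([207.6, 335.9], 0.91), ([218.5, 224.2], 0.44)] [([298.5, 170.0, 347.6, 248.6], 0.77)]
rake_tips [([180.0, 318.8], 0.93), ([224.4, 196.9], 0.37), ([208.1, 246.7], 0.33)] [([298.8, 170.4, 351.4, 247.9], 0.83)]
firebrick [([238.3, 331.9], 0.81), ([195.3, 217.2], 0.43), ([173.8, 212.2], 0.22)] [([308.7, 220.2, 359.3, 255.1], 0.88)]
{'clock': 0.6, 'joint_positions': array([ 1.25538991e+00,  1.23763632e-01,  1.65026641e+00, -3.89015866e-05,
        1.36748073e+00, -8.25859935e-02]), 'joint_velocities': array([-0.0008227 ,  0.00094198, -0.00013805,  0.0005689 , -0.00105215,
        0.00047472]), 'joint_torque': array([-1.18050495e-03, -4.17298472e+01, -3.59994113e+01,  7.73350499e-02,
        4.31039336e-02, -1.71800144e-05]), 'tool_pos': array([150.00271678, 632.4635585 , 214.69965293]), 'eef_rot': array([3.14151419e+00, 4.47259373e-05, 2.90878008e+00]), 'ft_force': array([ 0.91073356,  0.75805974, -0.08480396]), 'ft_torque': array([-0.00896012, -0.03078017, -0.0175642 ]), 'finger_force': 0.0, 'grip_width': 94.75044924825134}
```

```bash
python3 - <<'E'
import cv2
a=cv2.imread('pics/top0.png')[120:300,110:390]; b=cv2.imread('pics/scene0.png')
a=cv2.resize(a,None,fx=2.8,fy=2.8,interpolation=cv2.INTER_CUBIC); cv2.imwrite('pics/top0c.png',a)
E
```

```text
(no output)
```

View pics/top0c.png

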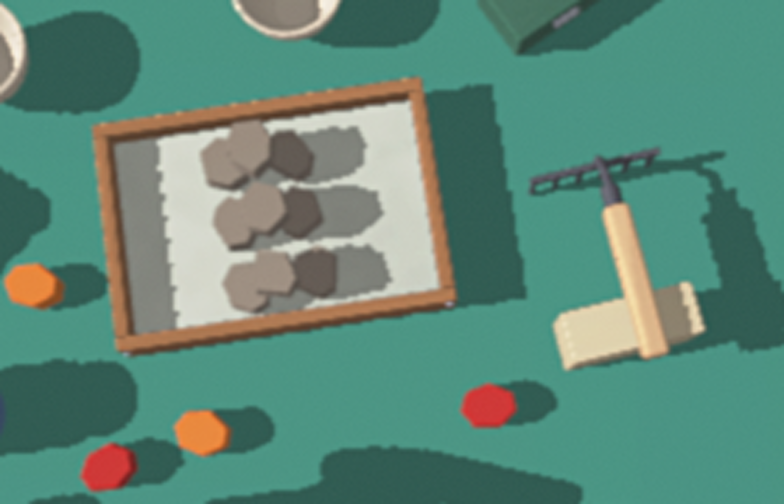

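View pics/scene0.png

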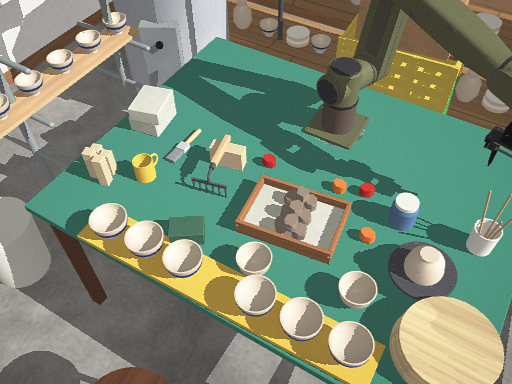

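The heap's top row is at full-image pixels around (198–208, 170–218). The tray spans (148–274, 148–250), and the rake handle runs from (330, 195) to (343, 245) with its head at (300–345, 175–188). Orange and red blocks outside the tray are look-alikes; the nine grey-brown lumps on the bed are the ones meant, and this crop confirms it.

```bash
python3 - <<'E'
from h import *
a,da=cap('top'); W=world('top',da)
hsv=cv2.cvtColor(a,cv2.COLOR_RGB2HSV)
v,u=np.mgrid[:384,:512]
def rect(m): 
    p=W[m][:,:2].astype(np.float32); r=cv2.minAreaRect(p); return r,len(p)
# bench z
print('bench z',np.nanmedian(W[290:330,200:300,2]))
box=(u>135)&(u<285)&(v>135)&(v<260)
m=box&(abs(W[...,2]-60)<8)&(hsv[...,1]>90)&(hsv[...,0]<25)
print('rim',rect(m))
m2=box&(abs(W[...,2]-25)<5)&(hsv[...,1]<60); print('bed z',np.median(W[m2][:,2]),m2.sum())
hb=(u>295)&(u<365)&(v>165)&(v<255)
h=hb&(W[...,2]>106)&(W[...,2]<126); print('handle',rect(h),np.median(W[h][:,2]))
c=cv2.minAreaRect(W[h][:,:2].astype(np.float32)); print(cv2.boxPoints(c))
q=W[h][:,:2]; mu=q.mean(0); U,S,V=np.linalg.svd(q-mu); d=V[0]*np.sign(V[0][0]); t=(q-mu)@d; print('axis',mu,d,np.arctan2(d[1],d[0]),t.min(),t.max())
k=hb&(W[...,2]>40)&(W[...,2]<80)&(v<200); print('head',rect(k)); print(cv2.boxPoints(rect(k)[0]))
f=hb&(abs(W[...,2]-88)<6)&(v>215); print('brick',rect(f)); 
# lumps height map
l=box&(W[...,2]>35)&(hsv[...,1]<90)&~m; print('lumps',rect(l), np.percentile(W[l][:,2],[5,50,95]))
g=hsv
for l in ('rake_grip','rake_tips','bowl_a','bowl_b','mug','brush'):
    for r in bot.spot_point('top',l)[:3]:
        y,x=np.round(r['position']).astype(int); print(l,r['position'],round(r['confidence'],2),np.round(W[y,x]))
for r in bot.spot_point('top','lump1')[:14]:
    y,x=np.round(r['position']).astype(int); print(r['position'],round(r['confidence'],2),np.round(W[y,x]))
print(bot.state()['tool_pos'],bot.state()['clock'])
E
```

```text
bench z 1.2276529869780006
rim (((521.3358764648438, 79.16159057617188), (233.19427490234375, 337.8645324707031), 7.422183990478516), 1857)
bed z 25.565465882960552 4891
handle (((455.374267578125, -269.6263122558594), (186.8966522216797, 25.187923431396484), 12.745807647705078), 561) 115.69315827152923
[[ 361.45007 -277.9598 ]
 [ 367.0072  -302.52707]
 [ 549.29846 -261.29282]
 [ 543.74133 -236.72556]]
axis [ 443.31709417 -271.38760712] [0.97653973 0.21533731] 0.21703723470671005 -81.31049858242321 105.59547839600887
head (((560.9783325195312, -246.05511474609375), (8.417133331298828, 133.96145629882812), 12.322447776794434), 149)
[[ 542.57214 -181.51566]
 [ 571.16125 -312.3909 ]
 [ 579.3845  -310.59457]
 [ 550.7954  -179.71933]]
brick (((407.374755859375, -269.756591796875), (69.73796844482422, 130.31976318359375), 12.858878135681152), 684)
lumps (((522.2630004882812, 79.53807067871094), (236.98277282714844, 338.7147216796875), 7.713470935821533), 2227) [ 47.59482279  63.11675912 100.19633068]
rake_grip [207.1, 335.2] 0.92 [ 470. -270.  119.]
rake_tips [181.2, 316.8] 0.74 [ 556. -23
[... 228 characters left out ...]
bowl_b [209.4, 245.4] 0.46 [485. -27.  28.]
mug [162.7, 405.1] 0.7 [ 594. -475.   88.]
mug [175.3, 212.2] 0.48 [578.  63.  65.]
brush [229.1, 396.1] 0.74 [ 419. -455.   23.]
[217.4, 205.0] 0.76 [454.  79.  98.]
[275.6, 180.0] 0.75 [300. 154.  42.]
[174.0, 212.4] 0.74 [581.  63.  63.]
[174.7, 201.3] 0.7 [571.  90.  96.]
[198.8, 197.9] 0.66 [504.  98.  95.]
[266.9, 284.0] 0.6 [ 318. -133.   40.]
[223.8, 199.4] 0.58 [440. 100.  61.]
[287.4, 149.1] 0.57 [272. 239.  41.]
[174.7, 190.6] 0.53 [580. 123.  60.]
[220.7, 124.6] 0.52 [457. 313.  33.]
[196.8, 218.4] 0.49 [515.  47.  62.]
[218.3, 221.1] 0.49 [455.  38.  67.]
[196.2, 204.2] 0.48 [511.  82.  99.]
[149.99966834 632.44789248 214.66829132] 1.0
```

Tray centre is (521, 79) mm with yaw 0.130; the measured rim of 233 x 338 mm and bed z of 25 mm match the given sizes. The rake origin is (463.5, -268) mm with yaw 0.219, and the handle top at 116 mm and head width of 134 mm also match. Next I turn the tool, then travel.

```bash
cat >> h.py <<'E'
TC=np.array([521.3,79.2]);TY=0.1295
RT=np.array([[np.cos(TY),-np.sin(TY)],[np.sin(TY),np.cos(TY)]])
def go(xyz,yaw,frm=None,y0=None):
    s=bot.state(); p=s['tool_pos'] if frm is None else np.array(frm); y0=s['eef_rot'][2] if y0 is None else y0
    d=np.array(xyz)-p; c,sn=np.cos(yaw),np.sin(yaw)
    t=np.array([c*d[0]+sn*d[1],sn*d[0]-c*d[1],-d[2]])/10
    print('turn az %.3f'%((y0-yaw+np.pi)%(2*np.pi)-np.pi),'then shift cm',np.round(t,2),'|d| mm %.0f'%np.linalg.norm(d))
def tips(tx,ty,tz,ryaw=np.pi/2,dx=100,dz=83):   # tips target in tray frame (z world) -> TCP xyz, yaw
    w=TC+RT@np.array([tx,ty]); yaw=TY+ryaw
    return [w[0]-dx*np.cos(yaw),w[1]-dx*np.sin(yaw),tz+dz],yaw
E
python3 -m creep '[[0.6,0,0,0,0,0,0.12],[0.6,0,0,0,0,0,0.12],[0.6,0,0,0,0,0,0.12],[0.6,0,0,0,0,0,0.12],[0.6,0,0,0,0,0,0.12],[0.6,0,0,0,0,0,0.12],[0.6,0,0,0,0,0,0.12],[0.6,0,0,0,0,0,0.12],[0.6,0,0,0,0,0,0.12],[0.6,0,0,0,0,0,0.12],[0.6,0,0,0,0,0,0.12],[0.6,0,0,0,0,0,0.12],[0.6,0,0,0,0,0,0.12],[0.6,0,0,0,0,0,0.12],[0.6,0,0,0,0,0,0.12],[0.6,0,0,0,0,0,0.12],[0.6,0,0,0,0,0,0.12],[0.6,0,0,0,0,0,0.12],[0.6,0,0,0,0,0,0.12],[0.6,0,0,0,0,0,0.12]]'
python3 -c "
from h import *
go([463.5,-268,180],0.219)"
```

```text
clock: 2.67
tool_pos: [150.0, 632.4, 214.6]
eef_rot: [3.142, 0.0, 0.503]
ft_force: [0.9, -0.4, -0.2]
grip_width: 56.7
finger_force: 0.0
turn az 0.284 then shift cm [11.04 94.7   3.46] |d| mm 954
```

```bash
python3 -m creep '[[0.6,0,0,0,0,0,0.095],[0.6,0,0,0,0,0,0.095],[0.6,0,0,0,0,0,0.094],[0.6,0.45,3.8,0,0,0,0],[0.6,0.45,3.8,0,0,0,0],[0.6,0.45,3.8,0,0,0,0],[0.6,0.45,3.8,0,0,0,0],[0.6,0.45,3.8,0,0,0,0],[0.6,0.45,3.8,0,0,0,0],[0.6,0.45,3.8,0,0,0,0],[0.6,0.45,3.8,0,0,0,0],[0.6,0.45,3.8,0,0,0,0],[0.6,0.45,3.8,0,0,0,0],[0.6,0.45,3.8,0,0,0,0],[0.6,0.45,3.8,0,0,0,0],[0.6,0.45,3.8,0,0,0,0],[0.6,0.45,3.8,0,0,0,0],[0.6,0.45,3.8,0,0,0,0],[0.6,0.45,3.8,0,0,0,0],[0.6,0.45,3.8,0,0,0,0]]'
python3 -c "
from h import *
go([463.5,-268,180],0.219)"
```

```text
clock: 4.33
tool_pos: [368.8, 17.8, 215.2]
eef_rot: [3.141, -0.002, 0.224]
ft_force: [1.5, 0.8, -0.1]
grip_width: 57.1
finger_force: 0.0
turn az 0.005 then shift cm [ 3.03 29.95  3.52] |d| mm 303
```

```bash
python3 -m creep '[[0.6,0.4,3.75,0.4,0,0,0],[0.6,0.4,3.75,0.4,0,0,0],[0.6,0.4,3.75,0.4,0,0,0],[0.6,0.4,3.75,0.4,0,0,0],[0.6,0.4,3.75,0.4,0,0,0],[0.6,0.4,3.75,0.4,0,0,0],[0.6,0.35,3.75,0.4,0,0,0],[0.6,0.3,3.75,0.4,0,0,0],[0.6,0,0,0,0,0,0],[0.6,0,0,0,0,0,0]]'
python3 - <<'E'
from h import *
s=bot.state();print(s['tool_pos'],s['eef_rot'])
go([463.5,-268,83],0.219)
im,d=cap('wrist','w1')
E
```

```text
clock: 5.17
tool_pos: [465.0, -267.2, 181.9]
eef_rot: [-3.14, 0.001, 0.222]
ft_force: [-0.1, -0.1, 0.3]
grip_width: 56.9
finger_force: 0.0
[ 464.98063251 -267.20134326  181.85756618] [-3.14000216e+00  1.18350350e-03  2.22222052e-01]
turn az 0.003 then shift cm [-0.16  0.05  9.89] |d| mm 99
```

View pics/w1.png

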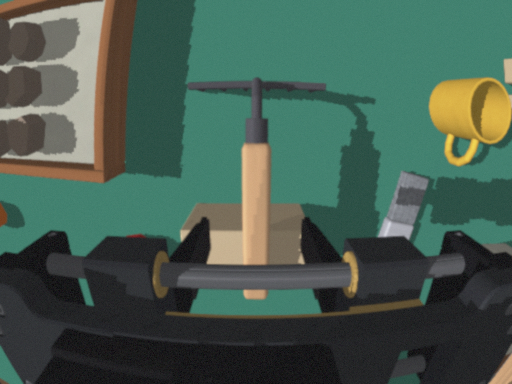

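The wrist picture shows the handle vertical at column 256, midway between the fingers (205 and 305), with the crossbar level at row 86. The alignment is good, so I descend and grip.

```bash
python3 -m creep '[[0.6,-0.15,0.05,2.5,0,0,0],[0.6,0,0,2.5,0,0,0],[0.6,0,0,2.5,0,0,0],[0.6,0,0,2.4,0,0,0],[0.6,0,0,0,0,0,0],[0,0,0,0,0,0,0],[0,0,0,0,0,0,0],[0,0,0,0,0,0,0],[0,0,0,0,0,0,0],[0,0,0,0,0,0,0],[0,0,0,0,0,0,0],[0,0,0,0,0,0,0]]' 60
python3 -m creep '[[0,0,0,-1,0,0,0],[0,0,0,-2,0,0,0],[0,0,0,-3,0,0,0],[0,0,0,-3,0,0,0],[0,0,0,-3,0,0,0],[0,0,0,0,0,0,0],[0,0,0,0,0,0,0]]'
python3 - <<'E'
from h import *
s=bot.state();print(s['tool_pos'],s['eef_rot'],s['grip_width'],s['finger_force'])
a,da=cap('top','top1'); W=world('top',da)
go(*tips(0,48,140))
go(*tips(25,48,140))
b,db=cap('scene','s1')
cv2.imwrite('pics/s1c.png',cv2.resize(b[110:260,150:380,::-1],None,fx=3.4,fy=3.4,interpolation=cv2.INTER_CUBIC))
E
```

```text
clock: 6.22
tool_pos: [464.4, -267.2, 84.9]
eef_rot: [3.14, -0.001, 0.225]
ft_force: [-0.1, 0.4, 4.4]
grip_width: 23.6
finger_force: 59.9
clock: 6.8
tool_pos: [464.5, -267.3, 205.7]
eef_rot: [3.139, -0.002, 0.225]
ft_force: [0.2, 1.0, -4.0]
grip_width: 23.6
finger_force: 59.9
[ 464.45392348 -267.32433744  205.69054153] [ 3.13874328e+00 -2.18877259e-03  2.24748121e-01] 23.643708288199665 59.93673384189606
turn az -1.476 then shift cm [28.33 10.21 -1.98] |d| mm 302
turn az -1.476 then shift cm [28.33 12.71 -1.98] |d| mm 311
```

View pics/s1c.png

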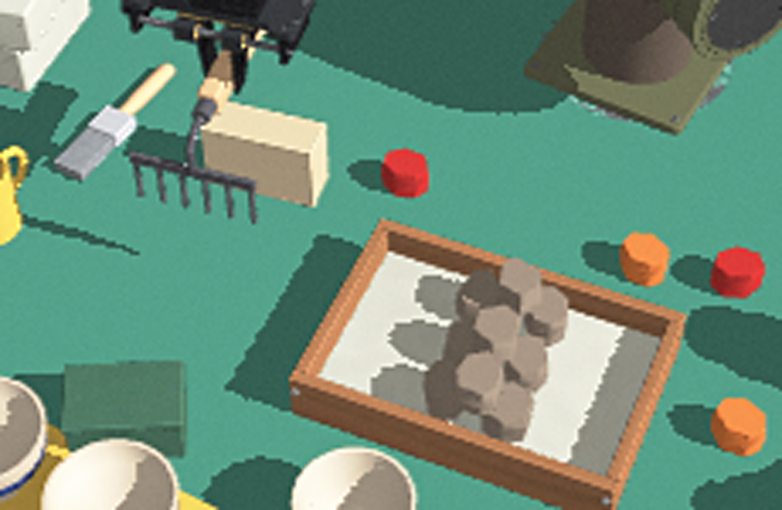

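The rake is held level at about (160–250, 155–215) in the crop, and the heap is intact with three lumps bridging the top. I now check the sag and the heap's extents in the tray frame.

```bash
cat >> h.py <<'E'
def trayf(P): return np.c_[(P[:,:2]-TC)@RT,P[:,2]]
def lumppts(c):
    a,d=cap(c);W=world(c,d);P=W.reshape(-1,3);C=cv2.cvtColor(a,cv2.COLOR_RGB2HSV).reshape(-1,3)
    ok=np.isfinite(P).all(1);P=P[ok];C=C[ok];T=trayf(P)
    k=(abs(T[:,0])<101)&(abs(T[:,1])<153)&(T[:,2]>38)&(T[:,2]<112)
    return T[k]
E
python3 - <<'E'
from h import *
cv2.setNumThreads(1)
for c in ('top','scene'):
    T=lumppts(c)
    for lo,hi in ((88,105),(56,66)):
        q=T[(T[:,2]>lo)&(T[:,2]<hi)]
        m=np.zeros((40,62),np.uint8); ij=((q[:,:2]+[100,155])/5).astype(int); m[ij[:,0].clip(0,39),ij[:,1].clip(0,61)]=1
        n,l,st,ce=cv2.connectedComponentsWithStats(m)
        print(c,lo,[(np.round(ce[i][::-1]*5+[-97.5,-152.5]).tolist(),(st[i][[3,2]]*5).tolist(),int(st[i][4])) for i in range(1,n) if st[i][4]>4])
a,da=cap('top'); W=world('top',da); P=W.reshape(-1,3)
Q=P[np.isfinite(P).all(1)]; yaw=.22;o=np.array([463.5,-268])
x=(Q[:,:2]-o)@[np.cos(yaw),np.sin(yaw)];y=(Q[:,:2]-o)@[-np.sin(yaw),np.cos(yaw)]
k=(x>70)&(x<125)&(abs(y)<80)&(Q[:,2]>80); print('head z',np.percentile(Q[k,2],[5,25,50,75,95]))
for s in (-1,1):
    kk=k&(y*s>30)&(Q[:,2]>140); print(s,np.median(Q[kk,2]),np.median(x[kk]))
E
```

```text
top 88 [([-67.0, 4.0], [50, 50], 73), ([-2.0, 5.0], [55, 50], 81), ([61.0, 10.0], [60, 50], 80)]
top 56 [([-72.0, 39.0], [55, 45], 63), ([-64.0, -36.0], [50, 50], 75), ([-3.0, -28.0], [55, 45], 60), ([-5.0, 42.0], [55, 40], 57), ([57.0, -25.0], [55, 55], 71), ([57.0, 46.0], [55, 45], 63)]
scene 88 [([-62.0, 4.0], [55, 50], 59), ([37.0, 9.0], [120, 55], 160)]
scene 56 [([-97.0, -108.0], [10, 95], 23), ([-69.0, 38.0], [65, 55], 68), ([-98.0, 112.0], [5, 75], 15), ([-61.0, -36.0], [55, 50], 60), ([1.0, 39.0], [60, 50], 64), ([38.0, -30.0], [110, 45], 99), ([65.0, 44.0], [60, 55], 72)]
head z [134.24605803 170.88688494 177.39484966 180.35646291 212.07902154]
-1 177.24742134162625 97.65535457547371
1 177.19988823812082 97.12219116876678
```

```bash
python3 -m creep '[[0,0,0,-1.5,0,0,-0.123],[0,0,0,-1.5,0,0,-0.123],[0,0,0,0,0,0,-0.123],[0,0,0,0,0,0,-0.123],[0,0,0,0,0,0,-0.123],[0,0,0,0,0,0,-0.123],[0,0,0,0,0,0,-0.123],[0,0,0,0,0,0,-0.123],[0,0,0,0,0,0,-0.123],[0,0,0,0,0,0,-0.123],[0,0,0,0,0,0,-0.123],[0,0,0,0,0,0,-0.123],[0,3.5,1.2,0,0,0,0],[0,3.5,1.2,0,0,0,0],[0,3.5,1.2,0,0,0,0],[0,3.5,1.2,0,0,0,0],[0,3.5,1.2,0,0,0,0],[0,3.5,1.2,0,0,0,0],[0,0,0,0,0,0,0],[0,0,0,0,0,0,0]]'
python3 - <<'E'
from h import *
go(*tips(-4,47,140,dx=95,dz=90))
a,da=cap('top'); W=world('top',da); P=W.reshape(-1,3)
s=bot.state();Q=P[np.isfinite(P).all(1)]; yaw=s['eef_rot'][2];o=s['tool_pos'][:2]
x=(Q[:,:2]-o)@[np.cos(yaw),np.sin(yaw)];y=(Q[:,:2]-o)@[-np.sin(yaw),np.cos(yaw)]
print(s['tool_pos'],yaw,s['eef_rot'])
k=(x>60)&(x<140)&(abs(y)<90)&(Q[:,2]>110)
print(np.round(np.c_[x,y,Q[:,2]][k][::max(1,k.sum()//40)],0).astype(int).tolist())
b,db=cap('scene','s2'); 
E
```

```text
clock: 8.72
tool_pos: [507.6, -47.5, 232.2]
eef_rot: [-3.139, -0.0, 1.705]
ft_force: [0.4, 0.0, -2.9]
grip_width: 23.8
finger_force: 60.0
turn az 0.004 then shift cm [7.59 2.59 0.22] |d| mm 80
[507.5594334  -48.67712019 232.4230734 ] 1.7026214680357716 [-3.13962164e+00  1.87216600e-05  1.70262147e+00]
[[61, 4, 571], [62, 17, 572], [63, 23, 575], [65, 27, 573], [66, 32, 574], [68, 35, 575], [65, 38, 577], [62, 40, 575], [101, -55, 213], [71, 44, 578], [68, 46, 576], [65, 48, 575], [61, 51, 576], [77, 53, 578], [75, 55, 580], [76, 56, 579], [78, 58, 580], [80, 59, 578], [61, 52, 537], [64, 59, 560], [66, 65, 580], [72, 67, 581], [64, -6, 255], [66, 65, 564], [79, 69, 580], [62, 56, 511], [69, 72, 579], [62, 2, 256], [66, 66, 544], [83, 74, 581], [66, 65, 530], [81, 76, 584], [65, 64, 513], [78, 78, 582], [66, 9, 249], [70, 80, 576], [75, 82, 582], [84, 83, 585], [64, 85, 579], [73, 85, 575], [81, 87, 582], [61, 89, 581], [70, 89, 576]]
```

```bash
sed -i 's/dx=100,dz=83/dx=99,dz=85/' h.py; python3 - <<'E'
from h import *
go(*tips(-4,47,69))
b=cv2.imread('pics/s2.png');cv2.imwrite('pics/s2c.png',cv2.resize(b[110:280,190:400],None,fx=3,fy=3,interpolation=cv2.INTER_CUBIC))
E
```

```text
turn az 0.001 then shift cm [7.38 2.62 7.86] |d| mm 111
```

View pics/s2c.png

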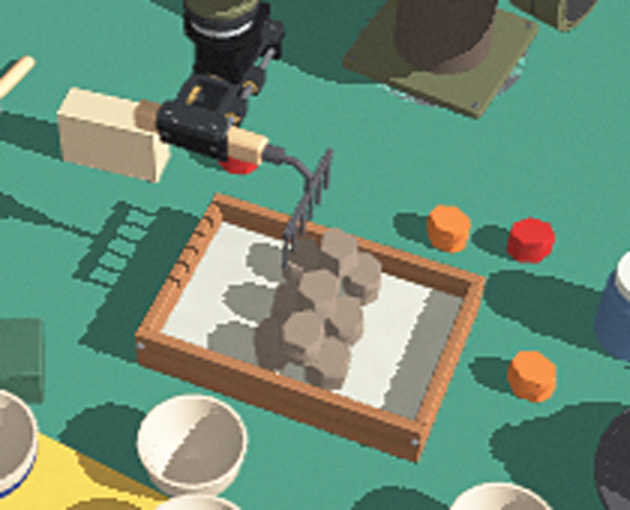

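The rake is level above the heap at crop (290–330, 150–260), heading left. Next I set the tines behind the top lumps and pull them off to the right.

```bash
python3 -m creep '[[0,2.5,0.9,0,0,0,0],[0,2.5,0.9,0,0,0,0],[0,2.4,0.8,0,0,0,0],[0,0,0,2,0,0,0],[0,0,0,2,0,0,0],[0,0,0,2,0,0,0],[0,0,0,1.7,0,0,0],[0,0,0,0,0,0,0],[0,-1,0,0,0,0,0],[0,-1.2,0,0,0,0,0],[0,-1.2,0,0,0,0,0],[0,-1.2,0,0,0,0,0],[0,-1.2,0,0,0,0,0],[0,-1.2,0,0,0,0,0],[0,-1.2,0,0,0,0,0],[0,-1.2,0,0,0,0,0],[0,-1.2,0,0,0,0,0],[0,-1.2,0,0,0,0,0],[0,0,0,0,0,0,0]]'
python3 - <<'E'
from h import *
cap('scene','s3')
b=cv2.imread('pics/s3.png');cv2.imwrite('pics/s3c.png',cv2.resize(b[150:280,190:400],None,fx=3,fy=3,interpolation=cv2.INTER_CUBIC))
go(*tips(-4,-70,69))
E
```

```text
clock: 10.4
tool_pos: [539.6, -91.8, 156.6]
eef_rot: [-3.141, 0.001, 1.699]
ft_force: [-1.5, -0.3, -1.9]
grip_width: 23.4
finger_force: 60.0
turn az -0.001 then shift cm [ 0.18 -0.    0.25] |d| mm 3
```

View pics/s3c.png

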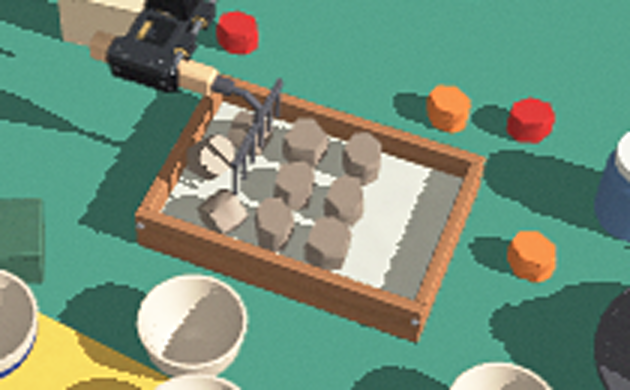

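The three top lumps came off to the right (crop pixels (245,125), (215,155), (225,212)), two of them tilted. The two bottom rows are now bare. I lift and measure.

```bash
cat >> h.py <<'E'
def show(c):
    T=lumppts(c)
    for lo,hi in ((50,112),):
        q=T[(T[:,2]>lo)&(T[:,2]<hi)]
        m=np.zeros((70,104),np.uint8); ij=((q[:,:2]+[105,156])/3).astype(int); m[ij[:,0],ij[:,1]]=1
        m=cv2.morphologyEx(m,cv2.MORPH_CLOSE,np.ones((3,3),np.uint8))
        n,l,st,ce=cv2.connectedComponentsWithStats(m,connectivity=4)
        for i in range(1,n):
            if st[i][4]>8:
                lab=l[ij[:,0],ij[:,1]]==i
                print(c,np.round(ce[i][::-1]*3+[-103.5,-154.5]).astype(int),(st[i][[3,2]]*3),st[i][4],'zmed,max %.0f %.0f'%tuple(np.percentile(q[lab,2],[50,97])))
E
python3 -m creep '[[0,0,0,-2,0,0,0],[0,0,0,-2,0,0,0],[0,0,0,-2,0,0,0],[0,0,0,-1,0,0,0],[0,0,0,0,0,0,0]]'
python3 - <<'E'
from h import *
show('top');show('scene')
go(*tips(-4,6,69))
E
```

```text
clock: 10.87
tool_pos: [541.1, -89.5, 229.9]
eef_rot: [3.136, 0.002, 1.701]
ft_force: [1.0, -0.1, -1.1]
grip_width: 23.8
finger_force: 60.0
top [-72  35] [54 48] 198 zmed,max 61 67
top [-57 -20] [36 24] 43 zmed,max 60 66
top [ -2 -21] [51 42] 164 zmed,max 61 67
top [29 39] [114  51] 424 zmed,max 61 67
top [ 56 -24] [51 45] 184 zmed,max 61 67
top [  63 -106] [18  9] 10 zmed,max 55 56
top [ 66 -56] [18  9] 14 zmed,max 62 67
scene [ -98 -135] [12 33] 22 zmed,max 55 65
scene [-76  13] [ 75 255] 666 zmed,max 58 65
scene [-37 -98] [45 42] 83 zmed,max 60 69
scene [34 40] [120  48] 408 zmed,max 59 66
scene [  2 -23] [54 45] 193 zmed,max 59 65
scene [  11 -124] [54 54] 206 zmed,max 64 77
scene [ 64 -24] [57 45] 198 zmed,max 59 65
scene [ 72 -77] [54 54] 180 zmed,max 66 79
turn az 0.001 then shift cm [ 7.62 -0.02  7.22] |d| mm 105
```

```bash
python3 -m creep '[[0,2.6,0,0,0,0,0],[0,2.6,0,0,0,0,0],[0,2.4,0,0,0,0,0],[0,0,0,2.5,0,0,0],[0,0,0,2.5,0,0,0],[0,0,0,2.3,0,0,0],[0,0,0,0,0,0,0],[0,0,0,1.2,0,0,0],[0,0,0,1.2,0,0,0],[0,0,0,1.1,0,0,0],[0,0,0,0,0,0,0]]'
python3 - <<'E'
from h import *
go(*tips(-4,72,34))
E
```

```text
clock: 11.88
tool_pos: [528.2, -14.0, 116.1]
eef_rot: [-3.138, -0.001, 1.701]
ft_force: [-1.5, -0.4, -2.5]
grip_width: 23.9
finger_force: 60.0
turn az 0.000 then shift cm [ 6.63  0.12 -0.29] |d| mm 66
```

```bash
python3 -m creep '[[0,0.8,0,-0.2,0,0,0],[0,1.2,0,0,0,0,0],[0,1.2,0,0,0,0,0],[0,1.2,0,0,0,0,0],[0,1.2,0,0,0,0,0],[0,1,0,0,0,0,0],[0,0,0,0,0,0,0],[0,-0.6,0,0,0,0,0],[0,0,0,-2.5,0,0,0],[0,0,0,-3,0,0,0],[0,0,0,-3,0,0,0],[0,-2,0,-1,0,0,0],[0,-3,0,0,0,0,0],[0,-3.5,0,0,0,0,0],[0,-3.5,0,0,0,0,0],[0,-3.5,0,0,0,0,0],[0,-3.5,0,0,0,0,0],[0,0,0,0,0,0,0]]'
python3 - <<'E'
from h import *
show('top');show('scene')
cap('scene','s4');cap('top','t4')
b=cv2.imread('pics/s4.png')[155:270,225:365];b=cv2.resize(b,None,fx=4,fy=4,interpolation=cv2.INTER_CUBIC)
t=cv2.imread('pics/t4.png')[140:255,140:280];t=cv2.resize(t,None,fx=4,fy=4,interpolation=cv2.INTER_CUBIC)
cv2.imwrite('pics/c4.png',cv2.resize(np.hstack([b,t]),(800,329)))
E
```

```text
clock: 13.38
tool_pos: [546.5, -148.9, 215.4]
eef_rot: [-3.141, 0.003, 1.695]
ft_force: [-0.2, -0.5, -3.1]
grip_width: 23.7
finger_force: 60.0
top [-77 100] [54 51] 201 zmed,max 61 67
top [-66 -34] [54 48] 209 zmed,max 62 67
top [-42 -93] [42 27] 59 zmed,max 66 72
top [ -3 -23] [51 45] 184 zmed,max 61 67
top [-5 99] [54 45] 188 zmed,max 62 67
top [   8 -109] [54 30] 86 zmed,max 62 70
top [ 60 -53] [ 60 105] 395 zmed,max 64 78
top [ 62 101] [54 51] 215 zmed,max 61 67
scene [-100  -84] [ 15 114] 110 zmed,max 56 64
scene [-84  84] [ 63 189] 383 zmed,max 58 66
scene [-59 -33] [54 48] 211 zmed,max 59 65
scene [ -14 -113] [102  69] 393 zmed,max 63 76
scene [  3 -23] [54 45] 190 zmed,max 59 65
scene [ 2 99] [57 45] 198 zmed,max 59 65
scene [ 67 -49] [ 60 108] 359 zmed,max 61 77
scene [ 69 101] [54 48] 216 zmed,max 59 65
```

View pics/c4.png

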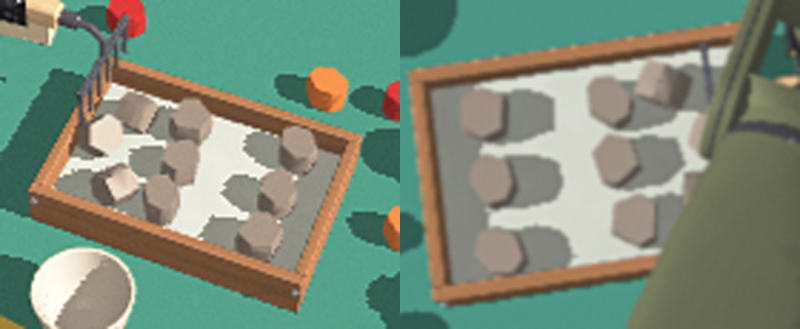

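The left row is well placed (ty about 100), and the middle row is at ty -23 to -34. The three on the right, at crop (100,135), (140,112) and (120,185) in the left half, look tilted, so I clear the arm and profile them.

```bash
python3 -m creep '[[0,-3.5,0,-1,0,0,0],[0,-3.5,0,-1,0,0,0],[0,-3.5,0,0,0,0,0],[0,-3.5,0,0,0,0,0],[0,0,0,0,0,0,0]]'
python3 - <<'E'
from h import *
show('top')
A=[]
for i in range(3): A+= [lumppts('top'),lumppts('scene')-[5,0,-1]]
T=np.vstack(A); T=T[(T[:,1]<-45)]
g=np.full((21,15),0)
for i in range(21):
    for j in range(15):
        q=T[(abs(T[:,0]-(100-10*i))<5)&(abs(T[:,1]-(-150+8*j))<4)]
        if len(q)>2: g[i,j]=np.median(q[:,2])
print('cols ty',[-150+8*j for j in range(15)])
for i in range(21): print('%4d'%(100-10*i),g[i].tolist())
cap('top','t5'); t=cv2.imread('pics/t5.png')[140:255,140:280]; cv2.imwrite('pics/t5c.png',cv2.resize(t,None,fx=5,fy=5,interpolation=cv2.INTER_CUBIC))
E
```

```text
clock: 14.0
tool_pos: [565.0, -285.8, 235.7]
eef_rot: [3.141, 0.003, 1.698]
ft_force: [-0.5, 0.8, -2.6]
grip_width: 23.9
finger_force: 60.0
top [-76 100] [54 48] 192 zmed,max 61 66
top [-65 -34] [54 48] 209 zmed,max 61 66
top [ -19 -116] [111  75] 465 zmed,max 65 78
top [ -2 -23] [54 45] 187 zmed,max 62 66
top [-5 99] [54 45] 191 zmed,max 61 66
top [ 60 -54] [ 60 105] 394 zmed,max 64 79
top [ 62 100] [54 51] 213 zmed,max 61 66
cols ty [-150, -142, -134, -126, -118, -110, -102, -94, -86, -78, -70, -62, -54, -46, -38]
 100 [0, 0, 0, 0, 0, 0, 0, 0, 0, 0, 0, 0, 0, 0, 0]
  90 [0, 0, 0, 0, 0, 0, 0, 0, 0, 52, 62, 62, 0, 0, 0]
  80 [0, 0, 0, 0, 0, 0, 46, 56, 70, 71, 67, 62, 62, 0, 0]
  70 [0, 0, 0, 0, 0, 52, 61, 71, 76, 76, 70, 64, 60, 0, 0]
  60 [0, 0, 0, 0, 0, 53, 59, 69, 75, 75, 74, 68, 60, 45, 0]
  50 [0, 0, 0, 0, 0, 0, 54, 62, 71, 72, 72, 62, 0, 52, 0]
  40 [0, 0, 0, 0, 0, 0, 0, 55, 60, 66, 0, 0, 0, 0, 0]
  30 [0, 54, 60, 66, 62, 56, 0, 0, 0, 0, 0, 0, 0, 0, 0]
  20 [44, 59, 70, 69, 64, 57, 53, 0, 0, 0, 0, 0, 0, 0, 0]
  10 [58, 68, 76, 73, 67, 61, 55, 0, 0, 0, 0, 0, 0, 0, 0]
   0 [57, 67, 74, 76, 69, 63, 57, 50, 0, 0, 0, 0, 0, 0, 0]
 -10 [54, 61, 68, 74, 73, 67, 63, 0, 0, 0, 0, 0, 0, 0, 0]
 -20 [0, 57, 60, 59, 63, 63, 61, 0, 0, 0, 0, 0, 0, 0, 0]
 -30 [0, 0, 0, 0, 52, 53, 56, 56, 52, 0, 0, 0, 0, 0, 0]
 -40 [0, 0, 0, 48, 58, 58, 63, 64, 62, 0, 0, 0, 0, 51, 0]
 -50 [0, 0, 0, 51, 65, 66, 69, 70, 65, 50, 0, 0, 54, 59, 0]
 -60 [0, 0, 0, 0, 65, 66, 67, 68, 66, 47, 0, 0, 59, 60, 0]
 -70 [0, 0, 0, 0, 58, 59, 60, 58, 53, 46, 0, 0, 59, 61, 0]
 -80 [0, 0, 0, 0, 44, 44, 42, 44, 43, 0, 0, 0, 56, 60, 0]
 -90 [0, 0, 0, 0, 0, 0, 0, 0, 0, 0, 0, 0, 48, 51, 0]
-100 [52, 52, 52, 48, 48, 54, 49, 51, 52, 50, 51, 48, 51, 52, 0]
```

View pics/t5c.png

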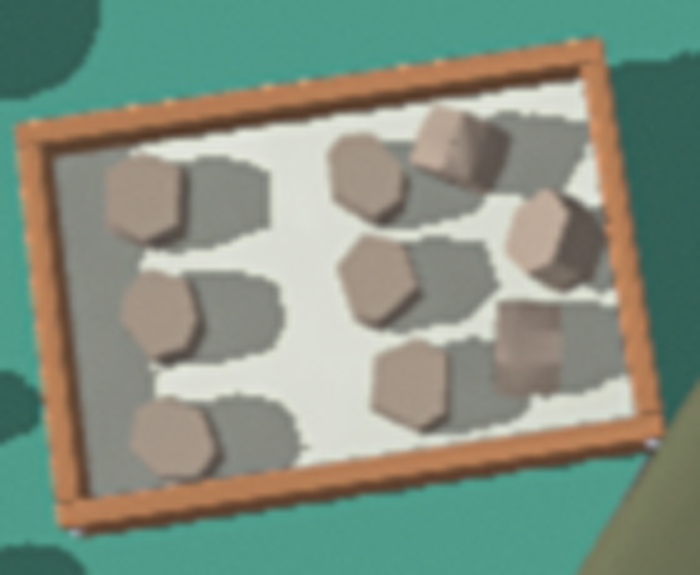

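All nine lumps are on the bed and the coverage is already right. At crop (460,148) the far-right lump leans on its neighbour, and at (555,240) the middle-right lump leans on the end wall. I pull the far-right one clear so it drops flat.

```bash
python3 - <<'E'
from h import *
go(*tips(38,-50,115))
E
```

```text
turn az 0.002 then shift cm [21.32  4.14  3.57] |d| mm 220
```

```bash
python3 -m creep '[[0,3.55,0.7,0,0,0,0],[0,3.55,0.7,0,0,0,0],[0,3.55,0.7,0,0,0,0],[0,3.55,0.7,0,0,0,0],[0,3.55,0.7,0,0,0,0],[0,3.55,0.65,0,0,0,0],[0,0,0,2.5,0,0,0],[0,0,0,2.5,0,0,0],[0,0,0,1.5,0,0,0],[0,0,0,1.3,0,0,0],[0,0,0,0.5,0,0,0],[0,0,0,0,0,0,0]]'
python3 - <<'E'
from h import *
go(*tips(38,-88,66))
E
```

```text
clock: 15.4
tool_pos: [577.3, -64.8, 151.3]
eef_rot: [-3.139, -0.001, 1.701]
ft_force: [-0.2, 0.0, -2.5]
grip_width: 23.3
finger_force: 60.0
turn az 0.001 then shift cm [-3.7   0.11  0.03] |d| mm 37
```

```bash
python3 -m creep '[[0,-0.8,0,0,0,0,0],[0,-0.8,0,0,0,0,0],[0,-0.8,0,0,0,0,0],[0,-0.8,0,0,0,0,0],[0,-0.8,0,0,0,0,0],[0,0,0,0,0,0,0],[0,0,0,-2.5,0,0,0],[0,0,0,-2.5,0,0,0],[0,-3.5,0,-2.5,0,0,0],[0,-3.5,0,0,0,0,0],[0,-3.5,0,0,0,0,0],[0,-3.5,0,0,0,0,0],[0,-3.5,0,0,0,0,0],[0,0,0,0,0,0,0]]'
cat >> h.py <<'E'
def prof():
    T=np.vstack([f(c) for c,f in (('top',lumppts),('scene',lambda c:lumppts(c)-[5,0,-1])) for _ in range(3)])
    print('ty  ',[-150+8*j for j in range(15)])
    for x in range(90,-91,-10):
        r=[T[(abs(T[:,0]-x)<5)&(abs(T[:,1]+150-8*j)<4)][:,2] for j in range(15)]
        print('%4d'%x,[int(np.median(q)) if len(q)>2 else 0 for q in r])
E
python3 - <<'E'
from h import *
show('top');prof()
go(*tips(55,-147,110))
E
```

```text
clock: 16.57
tool_pos: [604.8, -284.0, 225.3]
eef_rot: [-3.139, 0.004, 1.696]
ft_force: [-0.6, 0.7, -3.2]
grip_width: 23.6
finger_force: 60.0
top [-76  99] [54 51] 201 zmed,max 62 67
top [-65 -35] [54 48] 209 zmed,max 62 67
top [ -19 -116] [111  75] 471 zmed,max 65 79
top [-5 99] [57 48] 191 zmed,max 61 66
top [ -3 -23] [51 45] 185 zmed,max 61 67
top [ 56 -24] [51 45] 185 zmed,max 62 67
top [ 62 100] [60 51] 223 zmed,max 61 66
top [ 65 -98] [54 57] 209 zmed,max 69 79
ty   [-150, -142, -134, -126, -118, -110, -102, -94, -86, -78, -70, -62, -54, -46, -38]
  90 [0, 0, 0, 0, 0, 0, 70, 61, 59, 0, 0, 0, 0, 0, 0]
  80 [0, 0, 0, 0, 67, 67, 71, 69, 63, 61, 0, 0, 0, 0, 0]
  70 [0, 0, 0, 53, 64, 71, 75, 75, 70, 63, 63, 0, 0, 0, 59]
  60 [0, 0, 0, 52, 59, 70, 75, 76, 73, 66, 59, 0, 0, 55, 61]
  50 [0, 0, 0, 0, 55, 65, 72, 72, 61, 46, 0, 0, 0, 56, 62]
  40 [0, 0, 0, 0, 53, 58, 55, 50, 0, 0, 0, 0, 0, 46, 59]
  30 [0, 52, 61, 65, 61, 57, 0, 0, 0, 0, 0, 0, 0, 0, 48]
  20 [46, 57, 69, 70, 63, 57, 52, 0, 0, 0, 0, 0, 0, 0, 52]
  10 [55, 70, 77, 73, 67, 61, 55, 0, 0, 0, 0, 0, 0, 0, 60]
   0 [57, 66, 73, 75, 70, 65, 57, 54, 0, 0, 0, 0, 0, 54, 61]
 -10 [53, 60, 70, 75, 73, 66, 62, 0, 0, 0, 0, 0, 0, 57, 61]
 -20 [0, 57, 60, 58, 63, 66, 0, 0, 0, 0, 0, 0, 0, 0, 54]
 -30 [0, 0, 0, 0, 51, 53, 55, 55, 53, 0, 0, 0, 0, 0, 0]
 -40 [0, 0, 0, 49, 57, 61, 62, 65, 62, 0, 0, 0, 0, 56, 54]
 -50 [0, 0, 0, 54, 65, 67, 69, 69, 67, 0, 0, 0, 54, 60, 61]
 -60 [0, 0, 0, 0, 65, 67, 68, 68, 66, 49, 0, 0, 59, 61, 61]
 -70 [0, 0, 0, 0, 60, 58, 58, 58, 54, 45, 0, 0, 57, 61, 61]
 -80 [0, 0, 0, 0, 46, 44, 42, 43, 45, 0, 0, 0, 52, 61, 61]
 -90 [0, 0, 0, 0, 0, 0, 0, 0, 0, 0, 0, 0, 50, 53, 58]
turn az 0.002 then shift cm [11.73  1.71  3.17] |d| mm 123
```

The far-right lump now stands clear of its neighbour on its own facet. Tops are at most about 76 mm, so centres are about 50 mm, below the 57 mm limit, and every spot has a lump within about 40 mm. I take the rake back.

```bash
python3 -m creep '[[0,0,0,0,0,0,0.123],[0,0,0,0,0,0,0.123],[0,0,0,0,0,0,0.123],[0,0,0,0,0,0,0.123],[0,0,0,0,0,0,0.123],[0,0,0,0,0,0,0.123],[0,0,0,0,0,0,0.123],[0,0,0,0,0,0,0.123],[0,0,0,0,0,0,0.123],[0,0,0,0,0,0,0.123],[0,0,0,0,0,0,0.123],[0,0,0,0,0,0,0.123],[0,-3.3,-1.2,0,0,0,0],[0,-3.3,-1.2,0,0,0,0],[0,-3.3,-1.2,0,0,0,0],[0,-3.4,-1.2,0,0,0,0],[0,0,0,0,0,0,0],[0,0,0,0,0,0,0]]'
python3 - <<'E'
from h import *
print(bot.state()['tool_pos'],bot.state()['eef_rot'])
go([464.4,-267.2,125],0.225)
a,da=cap('top'); W=world('top',da); P=W.reshape(-1,3)
s=bot.state();Q=P[np.isfinite(P).all(1)]; yaw=s['eef_rot'][2];o=s['tool_pos'][:2]
x=(Q[:,:2]-o)@[np.cos(yaw),np.sin(yaw)];y=(Q[:,:2]-o)@[-np.sin(yaw),np.cos(yaw)]
k=(x>70)&(x<125)&(abs(y)<80)&(Q[:,2]>150)&(Q[:,2]<250)
for q in (-1,1):
    kk=k&(y*q>30); print(q,np.median(Q[kk,2]),np.median(x[kk]),kk.sum(),'expect',s['tool_pos'][2]-85+63)
E
```

```text
clock: 18.42
tool_pos: [464.1, -258.9, 226.8]
eef_rot: [3.141, -0.0, 0.225]
ft_force: [1.5, -1.1, -2.8]
grip_width: 23.6
finger_force: 60.0
[ 464.06236819 -258.93965213  226.78522448] [ 3.14139115e+00 -5.31585539e-05  2.24929053e-01]
turn az -0.000 then shift cm [-0.15  0.81 10.18] |d| mm 102
-1 208.67743927333117 98.46560026377942 3 expect 205.36287349701124
1 204.02502647942174 97.51041076685617 73 expect 205.36287349701124
```

Rake is level in the grip. I lower it onto the brick, watching the force.

```bash
python3 -m creep '[[0,-0.15,0.8,1.5,0,0,0],[0,0,0,3,0,0,0],[0,0,0,3,0,0,0],[0,0,0,2.6,0,0,0],[0,0,0,1.5,0,0,0],[0,0,0,1.3,0,0,0],[0,0,0,0.7,0,0,0],[0,0,0,0,0,0,0],[0,0,0,0,0,0,0]]'
python3 -c "
from h import *
go([464.4,-267.2,84.9],0.225)"
```

```text
clock: 19.22
tool_pos: [466.8, -268.5, 91.6]
eef_rot: [3.141, -0.001, 0.225]
ft_force: [0.1, -0.4, -2.0]
grip_width: 23.7
finger_force: 60.0
turn az 0.000 then shift cm [-0.2  -0.18  0.67] |d| mm 7
```

```bash
python3 -m creep '[[0,-0.15,-0.1,0.3,0,0,0],[0,0,0,0.2,0,0,0],[0,0,0,0,0,0,0],[0,0,0,0,0,0,0]]'
```

```text
clock: 19.55
tool_pos: [464.3, -267.8, 86.4]
eef_rot: [3.141, -0.001, 0.225]
ft_force: [0.3, 0.6, -2.3]
grip_width: 23.5
finger_force: 60.0
```

```bash
python3 -m creep '[[0,0,0,0.1,0,0,0],[0,0,0,0,0,0,0],[0,0,0,0.1,0,0,0],[0,0,0,0,0,0,0]]'
```

```text
clock: 19.88
tool_pos: [464.7, -268.0, 85.1]
eef_rot: [3.141, -0.001, 0.225]
ft_force: [-0.3, 2.5, 3.9]
grip_width: 23.9
finger_force: 60.0
```

Contact (force now upward, as it was at the grasp). I release to the same opening as at the approach, then lift.

```bash
python3 -m creep '[[0.6,0,0,0,0,0,0],[0.6,0,0,0,0,0,0],[0.6,0,0,0,0,0,0],[0.6,0,0,0,0,0,0],[0.6,0,0,0,0,0,0],[0.6,0,0,0,0,0,0],[0.6,0,0,-2,0,0,0],[0.6,0,0,-3,0,0,0],[0.6,0,0,-3,0,0,0],[0.6,0,0,-3,0,0,0],[0.6,0,0,-3,0,0,0],[0.6,-3,0,-2,0,0,0],[0.6,-3,3,0,0,0,0],[0.6,0,3,0,0,0,0],[0.6,0,3,0,0,0,0],[0.6,0,3,0,0,0,0],[0.6,0,3,0,0,0,0],[0.6,0,0,0,0,0,0]]'
python3 - <<'E'
from h import *
a,da=cap('top','t6'); W=world('top',da)
show('top')
v,u=np.mgrid[:384,:512];hb=(u>295)&(u<365)&(v>165)&(v<255)
h=hb&(W[...,2]>106)&(W[...,2]<126);r=cv2.minAreaRect(W[h][:,:2].astype(np.float32));print('handle',r,np.median(W[h][:,2]))
k=hb&(W[...,2]>40)&(W[...,2]<80)&(v<200);print('head',cv2.minAreaRect(W[k][:,:2].astype(np.float32)),np.median(W[k][:,2]))
for l in ('bowl_a','mug','brush'):
    for q in bot.spot_point('top',l)[:2]: print(l,q['position'],round(q['confidence'],2))
b,_=cap('scene','s6');b=b[110:280,130:400,::-1];cv2.imwrite('pics/s6c.png',cv2.resize(b,None,fx=2.9,fy=2.9,interpolation=cv2.INTER_CUBIC))
E
```

```text
clock: 21.38
tool_pos: [439.5, -430.5, 242.9]
eef_rot: [3.141, 0.001, 0.222]
ft_force: [-1.3, 0.3, 0.2]
grip_width: 57.1
finger_force: 0.0
top [-76 100] [48 51] 198 zmed,max 61 66
top [-65 -34] [54 48] 205 zmed,max 61 67
top [ -18 -116] [111  75] 473 zmed,max 65 78
top [-5 99] [57 48] 195 zmed,max 61 67
top [ -3 -23] [51 45] 187 zmed,max 61 66
top [ 57 -24] [51 45] 187 zmed,max 61 67
top [ 65 -99] [54 60] 222 zmed,max 69 80
top [ 62 100] [54 48] 215 zmed,max 61 66
handle ((456.1401062011719, -269.4603271484375), (187.2677764892578, 25.81060028076172), 12.69503402709961) 115.77064664002091
head ((561.1870727539062, -245.88406372070312), (8.307074546813965, 135.4772186279297), 13.492756843566895) 62.955300125921895
bowl_a [144.3, 104.9] 0.56
bowl_a [120.6, 213.2] 0.55
mug [161.7, 405.0] 0.91
mug [120.7, 215.0] 0.72
brush [178.0, 206.8] 0.57
```

View pics/s6c.png

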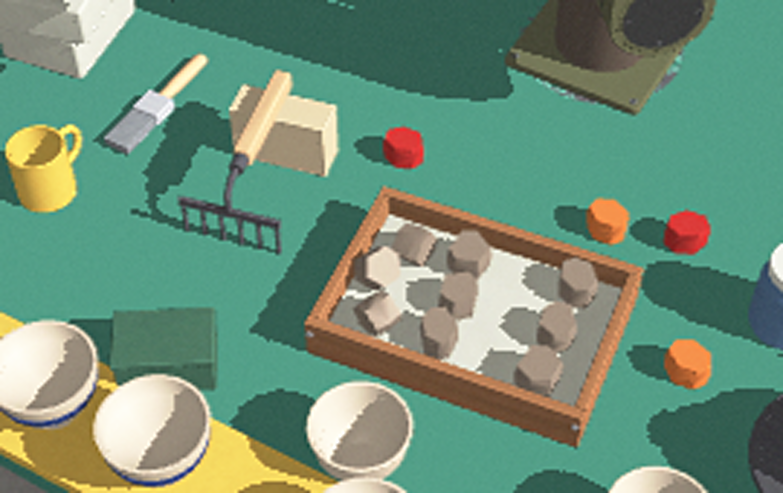

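The rake is back in its starting pose (handle on the brick at crop (265,115), tines down at (230,225)). The nine lumps lie in three rows of three in the tray, and the bystanders haven't moved. I hand in.

```bash
python3 -c "
from bench import bot
print(bot.sign_off())"
```

```text
the job is handed in; nothing more can be done
None
```

The job is handed in with no verdict returned: by my measurements all nine lumps are in one layer (three on the right rest on their sides, centres about 50 mm against the 57 mm limit), each of the six spots has a lump within about 40 mm, the rake is back as it was, and the bowls, mug and brush appear unmoved.

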